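# Lay out the cylinder kit on its shadow pads

### The job

Set out the kit for the next cylinder assembly: put each of the four steel parts flat on the pad that shows its silhouette, covering the silhouette and turned to match it, and let go of it. Mind that the two collars differ only in size. Leave the red bottle and the spanner where they are.

Things in the scene. Friction and masses are not known exactly. Their poses are not given: they have to be found in the camera images.
- big_collar_mid (a point): Large round collar: a thick ring, 56 mm outside diameter, 28 mm bore, about 0.4 kg. Bare steel, loose, at the start standing flat on the bench; 28 mm tall. The point is its centre, half-way up (14 mm above its underside); z up.
- small_collar_mid (a point): Small round collar: a thick ring, 36 mm outside diameter, 18 mm bore, about 0.16 kg. Bare steel, loose, at the start standing flat on the bench; 28 mm tall. The point is its centre, half-way up (14 mm above its underside); z up.
- link_mid (a point): Link bar with rounded ends and a 13 mm upright hole through each end: 90 mm long along its x, 26 mm wide along its y, about 0.35 kg. The same when turned half round. Bare steel, loose, at the start standing flat on the bench; 28 mm tall. The point is its centre, half-way up (14 mm above its underside); z up.
- yoke_mid (a point): H-shaped yoke seen from above: two parallel legs, each 64 mm long along its x and 14 mm wide, outer faces 50 mm apart along its y, joined at mid-length by a web 22 mm wide. It is gripped across the two outer faces. About 0.45 kg. The same when turned half round. Bare steel, loose, at the start standing flat on the bench; 28 mm tall. The point is its centre, half-way up (14 mm above its underside); z up.
- pad_big_top (a point): Light grey square pad 84 x 84 mm with the flat dark silhouette of the large collar, a ring 56 mm across with a 28 mm light middle. Fixed to the bench. The point is the centre of the silhouette, on the pad's top face, 6 mm above the bench (z up).
- pad_small_top (a point): Light grey square pad 84 x 84 mm with the flat dark silhouette of the small collar, a ring 36 mm across with an 18 mm light middle. Fixed to the bench. The point is the centre of the silhouette, on the pad's top face, 6 mm above the bench (z up).
- pad_link_top (a point): Light grey oblong pad 108 x 70 mm with the flat dark silhouette of the link bar, 90 mm long along the pad's x and 26 mm along its y, with two light dots for the holes. Fixed to the bench. The point is the centre of the silhouette, on the pad's top face, 6 mm above the bench (z up).
- pad_yoke_top (a point): Light grey square pad 84 x 84 mm with the flat dark silhouette of the H-shaped yoke, its legs 64 mm long along the pad's x and its outer faces 50 mm apart along y. Fixed to the bench. The point is the centre of the silhouette, on the pad's top face, 6 mm above the bench (z up).
- bottle_mid (a point): Bystander: red plastic bottle with a white cap, 48 mm diameter, 150 mm tall, standing to the robot's right of the work. The point is on its axis, half-way up (75 mm). Leave it alone.
- spanner_mid (a point): Bystander: flat steel open-ended spanner, 197 mm long along its x, up to 32 mm wide, 8 mm thick, lying at the far side of the work. The point is at its middle, half-way up (4 mm). Leave it alone.
There are look-alikes about, which are no part of the job. What is shaped like the part that bears pad_small_top but turquoise is not meant. What is shaped like the part that bears big_collar_mid but purple is not meant.

How it is judged:
By the outcome, as a careful person would: the job done as asked, in the order asked, and still so for the second after the job is handed in, with the robot touching nothing.
It also fails if it takes over 106 s, if anything falls off the work surface, if the arm or the gripper's body presses on something with over 40 N, if the wrist force passes 120 N, or if a joint passes its speed limit or range.

### The arm

A 6-joint arm with a two-finger parallel gripper is mounted at the origin on the work surface. World frame = base frame: x ahead of the robot, y to its left, z up, the work surface at z = 0. Lengths are in m, angles in degrees, forces in N, time in s.
With the tool pointing down it reaches from about 0.375 to 0.9 m from the base axis. Payload 3.1 kg.
Tool frame: the origin (TCP) lies on the centre line of the jaws, within the pads' length; the fingertips stand 14 mm ahead of it and the grasp point (between the pads) lies 5 mm behind it (bot.tips_ahead is the distance from the TCP to the fingertips, in m); z points along the fingers, y is the line along which they close (so a half turn about z gives the same grasp; the last joint's range is limited). The gripper opens to 87 mm and grips with 3 to 60 N. Pads are 19 mm wide; open, the fingers measure 117 mm over their backs; the gripper's body (75 mm by 190 mm) begins 51 mm behind the grasp point.
Start: joints at [53.371, 30.224, 82.088, -0, 67.689, -10.227], TCP at [0.278, 0.56, 0.237] pointing down, gripper open.
Joint ranges: [-176.69, 176.69], [-43.24, 126.21], [12.49, 139.97], [-82, 262], [0, 151.66], [-163.58, 163.58]. Speed limits (degrees/s): [159.86, 159.86, 180, 180, 180, 180].

### API

Orientations are given as a 3x3 rotation matrix whose columns are the frame's x, y, z axes.
In Python, from rig import bot gives the robot as it stands.
- The arm moves only by the tool play_rows, never from a script. Its argument "moves" is a list that holds one entry, the list of rows, each a list of 6 numbers: the shift along the tool's x, y, z in mm, then the turn, a rotation vector about the tool's x, y, z in rad. A call has 1 to 5 rows; each row shifts and turns the commanded pose from where the row before left it, along the tool's axes as they then stand; what a row does not reach is not made up. A row lasts 1/10 s, in which the tool goes at most 50 mm and 8.59 degrees, less where a joint would pass 70% of its speed; a pose out of reach is approached as far as the arm can. A call with a gripper value outside its range is refused whole. "fingers" is the opening, from -1 (shut) to 1 (fully open), set as the call begins (left out, the last holds). The fingers move at their own pace and stop on an object; the grip force is fixed at half the most. Time passes only in rows, so rows that do not move let the fingers close. It gives the time, the measured TCP pose, the force, the opening and the grip force at its end, in the units of the state.
- bot.read_state(): the state, without advancing time (a new reading comes with each control period).
- bot.capture(name): name is "scene" or "top" or "wrist"; returns a dict with "image" (384x512x3 uint8, blue, green, red), "fx", "fy", "cx", "cy" (pixels), "R" (3x3) and "t" (3): a world point X has camera coordinates R X + t. Camera axes: x right, y down, z forward; pixel columns grow to the right and rows downward; lengths in m; the calibration is good to about 2 mm. The wrist camera is an equidistant fisheye: a pixel r from the principal point sees the ray r / f radians off the axis. A picture is of the moment at which its call begins. There is no depth.
- bot.hand_in(): hands the job in; it is judged then, once.
Trained networks look in a picture, given as the dict that the camera call returned (one of the last four; its "shot" number tells which), for a name from the list of things; names that differ only in an ending like _2 or _b are one class to them, and where a whole thing is asked for, a point or a joint stands for the part that bears it (a point fixed in the world has none). Each returns a list of dicts, best first, with "confidence" (0 to 1); they miss things now and then, are a little off and sometimes report something else, mostly with a low value. They report only what shows in the picture. A call takes as long as a camera call. They do not tell look-alikes from the thing itself.
- bot.search_frame(picture, query): "centre" ([column, row] in pixels, amid what is visible of it).
- bot.silhouettes(picture, query): "pixels" (384x512 bool, what is visible of it) and "centre" ([column, row] in pixels, amid what is visible of it).
- bot.pinpoint(picture, query): "centre" ([column, row] in pixels: a listed point, or the origin of a listed thing).
The state is a dict: "time_s": time; "joint_positions": joint angles; "qvel": joint speeds; "tau": joint torques, N m; "position": TCP position; "tcp_rot": TCP orientation; "force": force on the tool from outside, world axes, zero at the start; "moment": the same for the moment, N m; "opening": opening from 0.0 (shut) to 1.0 (fully open); "grasp_force": force on a finger pad.
Only numpy, scipy, OpenCV 4.12 (cv2) and the standard library are available. Lean on these libraries where they do the work, as an engineer would, in place of code of your own. Each camera call takes 0.05 s, during which the arm holds its last target. There are 200 camera calls.

## Working session

There is one attempt and no reset: what is moved stays moved. The work goes in short steps, Python scripts to look and compute and a tool call to move; the robot and the scene stay as the last step left them, time stands still between calls to the robot, and variables do not carry over. Pictures are saved under pics/ and viewed, at most 14 in all, crops included, and the job is handed in when it is done.

Besides the shell and the picture viewer there is one more tool, called after "Call:" as name([rows], argument=value, ...), one row to a line, values as JSON. play_rows: Moves the arm, as the interface text tells. Its arguments: {"type":"object","properties":{"moves":{"type":"array","items":{"type":"array","items":{"type":"array","items":{"type":"number"}}}},"fingers":{"type":"number"}},"required":["moves"]}

```bash
mkdir -p pics; cat > h.py <<'E'
import numpy as np, cv2
from rig import bot
def ray(p,uv,fish=False):
    x=(uv[0]-p["cx"])/p["fx"]; y=(uv[1]-p["cy"])/p["fy"]
    if fish:
        r=np.hypot(x,y); s=np.sin(r)/r if r>1e-9 else 1
        d=np.array([x*s,y*s,np.cos(r)])
    else: d=np.array([x,y,1.])
    R=np.array(p["R"]);t=np.array(p["t"]).ravel()
    return -R.T@t, R.T@d
def at(p,uv,z,fish=False):
    c,d=ray(p,uv,fish); return (c+d*(z-c[2])/d[2])[:2]
def proj(p,X,fish=False):
    c=np.array(p["R"])@np.array(X)+np.array(p["t"]).ravel()
    x,y=c[:2]/c[2]
    if fish:
        r=np.hypot(x,y);k=np.arctan(r)/r if r>1e-9 else 1; x,y=x*k,y*k
    return np.array([x*p["fx"]+p["cx"],y*p["fy"]+p["cy"]])
def rect(p,ext,z,s=1000,fish=False):
    "top-down picture of plane z; ext=(x0,x1,y0,y1); up=+x, left=+y; s px per m"
    x0,x1,y0,y1=ext
    h,w=int((x1-x0)*s),int((y1-y0)*s)
    m=np.array([[proj(p,(x1-i/s,y1-j/s,z),fish) for j in range(w)] for i in range(h)],np.float32)
    return cv2.remap(p["image"],m[...,0],m[...,1],cv2.INTER_LINEAR)
E
python3 - <<'E'
from h import *
P={}
for n in("scene","top"):
    p=bot.capture(n);P[n]=p;cv2.imwrite(f"pics/{n}0.png",p["image"]);print(n,-np.array(p["R"]).T@np.array(p["t"]).ravel())
Z=dict(big_collar_mid=.014,small_collar_mid=.014,link_mid=.014,yoke_mid=.014,pad_big_top=.006,pad_small_top=.006,pad_link_top=.006,pad_yoke_top=.006,bottle_mid=.075,spanner_mid=.004)
for q,z in Z.items():
  for n in P:
    for r in bot.pinpoint(P[n],q)[:4]: print(q,n,round(r["confidence"],2),np.round(r["centre"]),np.round(at(P[n],r["centre"],z),3))
E
```

```text
scene [1.21086814 0.36922043 1.0923953 ]
top [ 0.31021086 -0.09690798  1.69524732]
big_collar_mid scene 0.73 [294. 244.] [0.63  0.102]
big_collar_mid scene 0.65 [206. 186.] [ 0.624 -0.288]
big_collar_mid scene 0.61 [270. 220.] [ 0.603 -0.014]
big_collar_mid top 0.71 [180. 189.] [0.612 0.114]
big_collar_mid top 0.54 [216. 194.] [ 0.596 -0.014]
big_collar_mid top 0.5 [126. 236.] [0.443 0.298]
small_collar_mid scene 0.47 [202. 189.] [ 0.644 -0.289]
small_collar_mid top 0.65 [296. 184.] [ 0.637 -0.296]
small_collar_mid top 0.59 [233. 148.] [ 0.765 -0.07 ]
link_mid scene 0.76 [375. 237.] [0.441 0.302]
link_mid top 0.47 [126. 237.] [0.439 0.296]
yoke_mid scene 0.49 [240. 159.] [ 0.44  -0.274]
yoke_mid scene 0.16 [270. 180.] [ 0.454 -0.122]
yoke_mid top 0.6 [294. 238.] [ 0.442 -0.291]
pad_big_top scene 0.66 [270. 179.] [ 0.448 -0.126]
pad_big_top top 0.96 [243. 239.] [ 0.437 -0.111]
pad_big_top top 0.26 [295. 186.] [ 0.629 -0.296]
pad_small_top scene 0.74 [206. 219.] [ 0.729 -0.197]
pad_small_top scene 0.6 [245. 207.] [ 0.607 -0.118]
pad_small_top top 0.79 [249. 191.] [ 0.611 -0.131]
pad_small_top top 0.76 [259. 161.] [ 0.721 -0.166]
pad_small_top top 0.45 [294. 189.] [ 0.618 -0.291]
pad_small_top top 0.35 [129. 185.] [0.627 0.297]
pad_link_top scene 0.78 [325. 213.] [0.453 0.116]
pad_link_top top 0.76 [181. 236.] [0.445 0.107]
pad_yoke_top scene 0.79 [342. 280.] [0.638 0.29 ]
pad_yoke_top scene 0.19 [323. 212.] [0.453 0.11 ]
pad_yoke_top top 0.92 [130. 184.] [0.63  0.295]
bottle_mid scene 0.65 [182. 123.] [ 0.475 -0.54 ]
bottle_mid top 0.47 [359. 224.] [ 0.489 -0.505]
spanner_mid scene 0.67 [232. 246.] [ 0.756 -0.055]
spanner_mid top 0.51 [227. 151.] [ 0.758 -0.049]
```

```bash
python3 -c "
import cv2,numpy as np
a=cv2.imread('pics/scene0.png');b=cv2.imread('pics/top0.png')
cv2.imwrite('pics/t0.png',cv2.resize(b,(768,576)))"
```

```text
(no output)
```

View pics/t0.png

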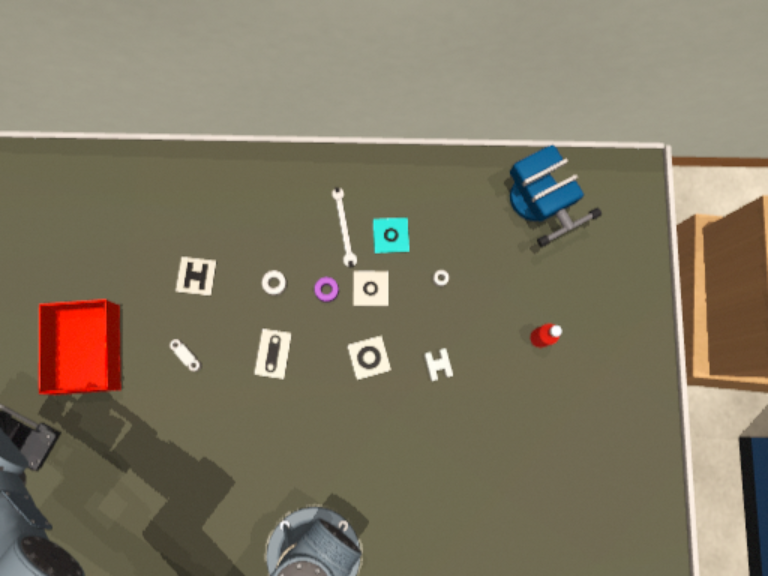

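View pics/scene0.png

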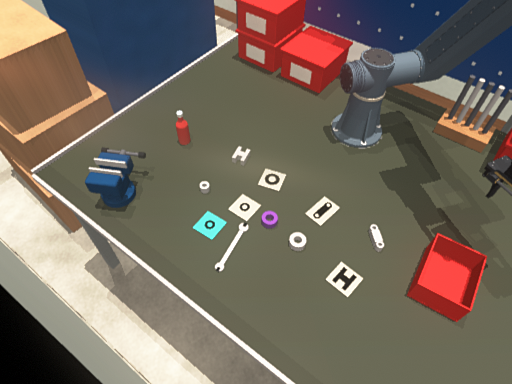

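The top view (768 px wide) shows the white steel collars at (273,282) for the large one and (441,277) for the small one. The link is at (184,354) and the yoke at (438,364). The pads are yoke (196,275), link (273,353), big (369,357) and small (370,288). The purple ring at (326,289) and the turquoise pad at (391,235) are decoys.

```bash
cat >> h.py <<'E'
def yawof(R): return np.degrees(np.arctan2(R[1,1],R[0,1]))  # heading of closing line (tool y)
def plan(tgt,yaw=None):
    s=bot.read_state();R=np.array(s["tcp_rot"]);p=np.array(s["position"])
    d=R.T@(np.array(tgt)-p)*1000
    print("pos",np.round(p,4),"yaw",round(yawof(R),2),"tilt",np.round(R[:,2],4),"F",np.round(s["force"],1),"open",round(s["opening"],3),"t",round(s["time_s"],2),"q6",round(s["joint_positions"][5],1))
    print("shift tool mm",np.round(d,1))
    if yaw is not None:
        a=(yaw-yawof(R)+90)%180-90
        print("turn about tool z rad",round(-np.radians(a),4))
def steel(p,z,ext,s=1000,fish=False): pass
E
python3 - <<'E'
from h import *
plan((.44,.298,.237),0)
print(np.round(bot.read_state()["tcp_rot"],3))
p=bot.capture("wrist");R=np.array(p["R"]);print(-R.T@np.array(p["t"]).ravel(),np.round(R,3),p["fx"],p["cx"],p["cy"])
t=bot.capture("top")
# orientations from masks
for q,z in dict(link_mid=.028,yoke_mid=.028,pad_link_top=.006,pad_yoke_top=.006,pad_big_top=.006,pad_small_top=.006).items():
    for r in bot.silhouettes(t,q)[:1]:
        v,u=np.nonzero(r["pixels"]); w=np.array([at(t,(a,b),z) for a,b in zip(u,v)],np.float32)*1000
        (c,sz,a)=cv2.minAreaRect(w); print(q,round(r["confidence"],2),len(w),np.round(w.mean(0)),np.round(c),np.round(sz),round(a,1))
cv2.imwrite("pics/w0.png",p["image"])
E
```

```text
pos [0.2779 0.5598 0.2365] yaw 63.6 tilt [ 0. -0. -1.] F [-0.2 -0.5 -1.2] open 1.0 t 1.1 q6 -10.2
shift tool mm [-261.6 -162.4   -0.5]
turn about tool z rad 1.11
[[-0.896  0.445  0.   ]
 [ 0.445  0.896 -0.   ]
 [-0.    -0.    -1.   ]]
[0.214289   0.59313725 0.3844793 ] [[ 0.444  0.896  0.   ]
 [ 0.864 -0.429  0.263]
 [ 0.235 -0.117 -0.965]] 297.3186396354542 263.18045583766553 192.52389707685072
link_mid 0.5 179 [441. 303.] [440. 303.] [90. 26.] 46.8
yoke_mid 0.65 253 [ 424. -281.] [ 425. -281.] [65. 55.] 13.7
pad_link_top 0.63 670 [449. 104.] [448. 104.] [ 75. 113.] 80.9
pad_yoke_top 0.64 536 [629. 292.] [629. 292.] [84. 83.] 83.6
pad_big_top 0.86 666 [ 440. -120.] [ 440. -120.] [91. 94.] 14.8
pad_small_top 0.92 568 [ 606. -122.] [ 607. -123.] [87. 86.] 0.8
```

View pics/w0.png

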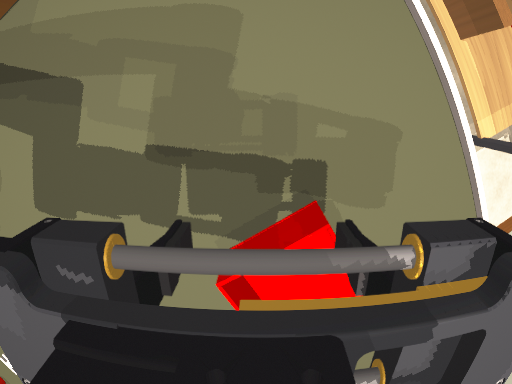

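Call:
play_rows([
  [[-43,-27,0,0,0,0],[-43,-27,0,0,0,0],[-43,-27,0,0,0,0],[-43,-27,0,0,0,0],[-43,-27,10,0,0,0]],
])

```text
time_s: 2.0
position: [0.4097, 0.3463, 0.2281]
tcp_rot: [[-0.896, 0.444, 0.003], [0.444, 0.896, 0.002], [-0.002, 0.003, -1.0]]
force: [0.7, 1.5, 0.9]
opening: 1.002
grasp_force: 0.0
```

Call:
play_rows([
  [[-43,-27,30,0,0,0],[0,0,40,0,0,-0.142],[0,0,0,0,0,-0.142],[0,0,0,0,0,-0.142],[0,0,0,0,0,-0.142]],
])

```text
time_s: 2.5
position: [0.4306, 0.3103, 0.161]
tcp_rot: [[-0.994, -0.112, -0.001], [-0.112, 0.994, -0.0], [0.001, -0.0, -1.0]]
force: [0.7, -0.9, -0.2]
opening: 1.002
grasp_force: 0.0
```

Call:
play_rows([
  [[0,0,0,0,0,-0.142],[0,0,0,0,0,-0.142],[0,0,0,0,0,-0.142],[0,0,0,0,0,-0.142],[0,0,0,0,0,-0.142]],
])

```text
time_s: 3.0
position: [0.4306, 0.3107, 0.1616]
tcp_rot: [[-0.68, -0.733, 0.0], [-0.733, 0.68, 0.0], [-0.0, -0.0, -1.0]]
force: [0.1, -0.2, 0.0]
opening: 1.0
grasp_force: 0.0
```

```bash
cat >> h.py <<'E'
def shape(kind,s=2):
    "template mask (1 px = 1/s mm), x of part up in image, 120 mm square"
    n=120*s;c=n//2;m=np.zeros((n,n),np.uint8)
    g=lambda a:int(round(a*s))
    def box(x0,x1,y0,y1,v=255): m[c-g(x1):c-g(x0),c-g(y1):c-g(y0)]=v
    if kind in("big","small"):
        D=56 if kind=="big" else 36
        cv2.circle(m,(c,c),g(D/2),255,-1);cv2.circle(m,(c,c),g(D/4),0,-1)
    if kind=="link":
        box(-32,32,-13,13)
        for k in(-32,32):
            cv2.circle(m,(c,c-g(k)),g(13),255,-1)
        for k in(-32,32): cv2.circle(m,(c,c-g(k)),g(6.5),0,-1)
    if kind=="yoke":
        box(-32,32,11,25);box(-32,32,-25,-11);box(-11,11,-25,25)
    return m
def fit(p,kind,z,guess,yaw0=None,dark=False,span=.09,fish=True,s=2,save=None,yr=20):
    "best (x,y,heading of part x) on plane z"
    x,y=guess;e=.06+span
    im=rect(p,(x-e,x+e,y-e,y+e),z,1000*s,fish)
    g=im.max(2).astype(np.float32)
    if dark: g=255-g
    # steel: grey & bright
    sat=im.max(2).astype(float)-im.min(2)
    if not dark: g=np.where(sat>60,0,g).astype(np.float32)
    T=shape(kind,s);best=(-9,)
    angs=[0] if kind in("big","small") else np.arange(yaw0-yr,yaw0+yr+.1,1)
    n=T.shape[0]
    for a in angs:
        M=cv2.getRotationMatrix2D(((n-1)/2,(n-1)/2),a,1)
        t=cv2.warpAffine(T,M,(n,n)).astype(np.float32)
        q=cv2.dilate(t,np.ones((2*5*s+1,)*2));ys,xs=np.nonzero(q)
        a0,a1,b0,b1=ys.min(),ys.max()+1,xs.min(),xs.max()+1
        r=cv2.matchTemplate(g,t[a0:a1,b0:b1],cv2.TM_CCOEFF_NORMED)
        _,v,_,l=cv2.minMaxLoc(r)
        if v>best[0]:
            best=(v,x+e-(l[1]+(a1-a0)/2)/1000/s,y+e-(l[0]+(b1-b0)/2)/1000/s,a)
    if save: cv2.imwrite(save,cv2.resize(im,(500,500)))
    print(kind,"score %.2f xy %.4f %.4f heading %.1f"%best)
    return best
E
python3 - <<'E'
from h import *
p=bot.capture("wrist");cv2.imwrite("pics/w1.png",p["image"])
b=fit(p,"link",.028,(.44,.30),47,span=.04,save="pics/l1.png")
plan((b[1],b[2],.15),b[3]+90)
E
```

```text
link score 0.94 xy 0.4415 0.3068 heading 44.0
pos [0.4306 0.3107 0.1616] yaw 137.38 tilt [ 5.e-04  1.e-04 -1.e+00] F [0.5 0.  0.2] open 0.998 t 3.05 q6 -113.6
shift tool mm [ -4.4 -10.7  11.6]
turn about tool z rad 0.059
```

View pics/w1.png

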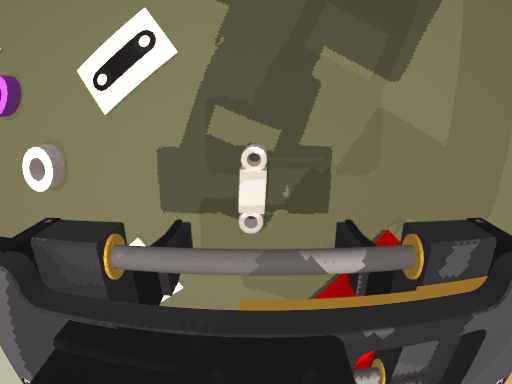

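The wrist view shows the link at (252,190), running straight up and down between the fingers. The link pad is at (127,60), the large collar at (43,168), and the purple decoy is at the left edge.

Call:
play_rows([
  [[-4.4,-10.7,40,0,0,0.059],[0,0,45,0,0,0],[0,0,35,0,0,0],[0,0,17,0,0,0],[0,0,6,0,0,0]],
])

```text
time_s: 3.55
position: [0.4402, 0.306, 0.0164]
tcp_rot: [[-0.728, -0.686, -0.003], [-0.686, 0.728, -0.001], [0.004, 0.001, -1.0]]
force: [-0.4, 1.1, 0.3]
opening: 1.006
grasp_force: 0.0
```

Call:
play_rows([
  [[0,0,0,0,0,0],[0,0,0,0,0,0],[0,0,0,0,0,0],[0,0,0,0,0,0],[0,0,0,0,0,0]],
], fingers=-1)

```text
time_s: 4.05
position: [0.4416, 0.3068, 0.0193]
tcp_rot: [[-0.726, -0.688, 0.002], [-0.688, 0.726, 0.001], [-0.002, -0.001, -1.0]]
force: [-0.2, -0.4, 0.0]
opening: 0.632
grasp_force: 0.0
```

Call:
play_rows([
  [[0,0,0,0,0,0],[0,0,0,0,0,0],[0,0,0,0,0,0]],
])

```text
time_s: 4.35
position: [0.4412, 0.3066, 0.0185]
tcp_rot: [[-0.726, -0.688, 0.0], [-0.688, 0.726, 0.0], [-0.0, -0.0, -1.0]]
force: [-1.1, -0.5, -0.0]
opening: 0.357
grasp_force: 0.0
```

Call:
play_rows([
  [[0,0,0,0,0,0],[0,0,0,0,0,0],[0,0,-20,0,0,0],[0,0,-40,0,0,0],[0,0,-40,0,0,0]],
])

```text
time_s: 4.85
position: [0.4396, 0.3059, 0.1179]
tcp_rot: [[-0.726, -0.687, -0.005], [-0.687, 0.726, -0.002], [0.005, 0.002, -1.0]]
force: [-0.0, 0.6, -4.4]
opening: 0.295
grasp_force: 30.0
```

Call:
play_rows([
  [[18,-41,0,0,0,0],[18,-41,0,0,0,0],[18,-41,0,0,0,0],[18,-41,0,0,0,0],[18,-41,0,0,0,0]],
])

```text
time_s: 5.35
position: [0.5162, 0.0943, 0.1177]
tcp_rot: [[-0.726, -0.688, -0.002], [-0.688, 0.726, 0.0], [0.001, 0.002, -1.0]]
force: [0.5, 0.8, -4.7]
opening: 0.295
grasp_force: 30.0
```

Call:
play_rows([
  [[0,0,0,0,0,0.131],[0,0,0,0,0,0.131],[0,0,0,0,0,0.131],[0,0,0,0,0,0.131],[0,0,0,0,0,0.131]],
])

```text
time_s: 5.85
position: [0.5157, 0.0957, 0.1175]
tcp_rot: [[-0.995, -0.097, -0.003], [-0.097, 0.995, 0.0], [0.003, 0.0, -1.0]]
force: [0.0, -0.4, -4.8]
opening: 0.293
grasp_force: 30.0
```

Call:
play_rows([
  [[0,0,0,0,0,0.131],[0,0,0,0,0,0.131],[0,0,0,0,0,0],[0,0,0,0,0,0]],
])

```text
time_s: 6.25
position: [0.5162, 0.0959, 0.1179]
tcp_rot: [[-0.988, 0.155, -0.002], [0.155, 0.988, 0.0], [0.002, -0.0, -1.0]]
force: [0.3, 0.4, -3.8]
opening: 0.294
grasp_force: 30.0
```

```bash
python3 - <<'E'
from h import *
p=bot.capture("wrist");cv2.imwrite("pics/w2.png",p["image"])
b=fit(p,"link",.006,(.447,.106),-9,dark=True,span=.03)
plan((b[1],b[2],.12),b[3]+90)
E
```

```text
link score 0.96 xy 0.4493 0.1068 heading -8.0
pos [0.5163 0.0959 0.118 ] yaw 81.04 tilt [-0.0012  0.     -1.    ] F [-0.6 -0.5 -3.5] open 0.295 t 6.3 q6 -82.7
shift tool mm [67.9  0.3 -1.9]
turn about tool z rad -0.0168
```

View pics/w2.png

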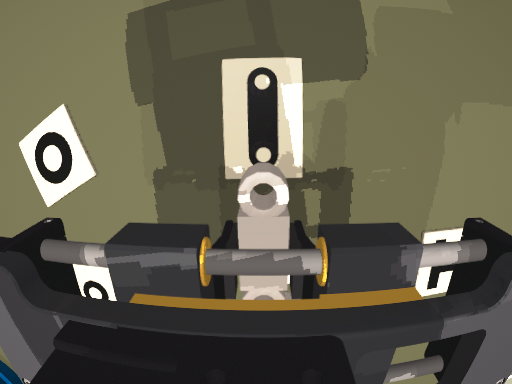

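The link is held, with its front hole at (263,193). The link pad's silhouette is at (262,117) and parallel to it, and part of the big-collar pad shows at (55,157).

```bash
python3 - <<'E'
from h import *
p=bot.capture("wrist");s=bot.read_state();R=np.array(s["tcp_rot"]);c=np.array(s["position"])
z=c[2]+.0095
w=at(p,(263,193),z,True);d=R.T@(np.array([*w,z])-c)*1000;print("hole in tool",d)
E
```

```text
hole in tool [33.53465439  1.41287731 -9.47056079]
```

Call:
play_rows([
  [[35,-0.5,0,0,0,-0.017],[32,-0.5,0,0,0,0],[0,0,40,0,0,0],[0,0,30,0,0,0],[0,0,15,0,0,0]],
])

```text
time_s: 6.85
position: [0.4498, 0.1049, 0.0319]
tcp_rot: [[-0.99, 0.14, -0.002], [0.14, 0.99, 0.0], [0.002, -0.0, -1.0]]
force: [-0.6, 0.1, -4.4]
opening: 0.293
grasp_force: 30.0
```

Call:
play_rows([
  [[0,0,3,0,0,0],[0,0,3,0,0,0],[0,0,2,0,0,0],[0,0,0,0,0,0],[0,0,0,0,0,0]],
])

```text
time_s: 7.35
position: [0.4509, 0.1049, 0.0261]
tcp_rot: [[-0.99, 0.141, 0.001], [0.141, 0.99, -0.0], [-0.001, 0.0, -1.0]]
force: [0.2, -0.2, -4.6]
opening: 0.292
grasp_force: 30.0
```

Call:
play_rows([
  [[0.5,0,1.2,0,0,0],[0,0,0,0,0,0],[0,0,0,0,0,0]],
])

```text
time_s: 7.65
position: [0.4499, 0.105, 0.0244]
tcp_rot: [[-0.99, 0.141, 0.0], [0.141, 0.99, -0.0], [-0.0, 0.0, -1.0]]
force: [0.1, 1.2, -1.8]
opening: 0.3
grasp_force: 30.0
```

Call:
play_rows([
  [[0,0,0,0,0,0],[0,0,0,0,0,0],[0,0,-20,0,0,0],[0,0,-40,0,0,0],[0,0,-40,0,0,0]],
], fingers=1)

```text
time_s: 8.15
position: [0.4494, 0.1049, 0.125]
tcp_rot: [[-0.99, 0.141, -0.002], [0.141, 0.99, 0.0], [0.002, -0.0, -1.0]]
force: [1.2, 0.6, 0.2]
opening: 0.664
grasp_force: 0.0
```

Call:
play_rows([
  [[-40,0,-10,0,0,0],[-30,0,-10,0,0,0],[0,0,0,0,0,0],[0,0,0,0,0,0]],
])

```text
time_s: 8.55
position: [0.5191, 0.095, 0.1445]
tcp_rot: [[-0.99, 0.142, 0.0], [0.142, 0.99, 0.0], [-0.0, 0.0, -1.0]]
force: [-1.2, -0.9, -0.8]
opening: 0.974
grasp_force: 0.0
```

```bash
python3 - <<'E'
from h import *
p=bot.capture("wrist");cv2.imwrite("pics/w3.png",p["image"])
fit(p,"link",.034,(.449,.106),-9,span=.03)
cv2.imwrite("pics/r3.png",rect(p,(.37,.53,.03,.18),.006,3000,True))
b=fit(p,"big",.028,(.612,.114),span=.04)
plan((b[1],b[2],.15))
E
```

```text
link score 0.52 xy 0.4483 0.1253 heading -8.0
big score 0.58 xy 0.6138 0.1088 heading 0.0
pos [0.5177 0.0952 0.1439] yaw 81.87 tilt [-2.5e-03  2.0e-04 -1.0e+00] F [-0.7  0.1 -0.3] open 0.983 t 8.6 q6 -83.6
shift tool mm [-93.2  27.   -6.4]
```

View pics/r3.png

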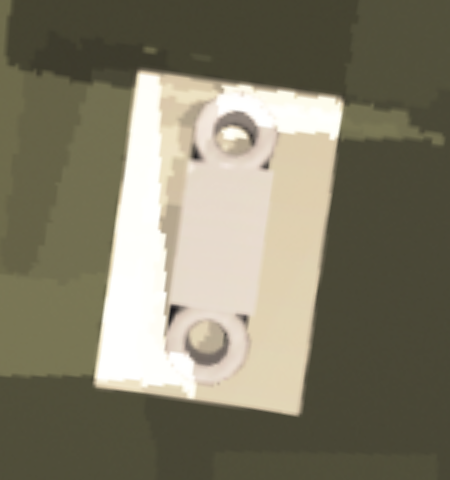

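The link sits centred and aligned on its pad at (221,240), with the light dots showing through both holes. The big collar is next.

Call:
play_rows([
  [[-46,13,10,0,0,0],[-46,14,10,0,0,0],[0,0,0,0,0,0],[0,0,0,0,0,0]],
])

```text
time_s: 9.0
position: [0.6122, 0.1091, 0.1224]
tcp_rot: [[-0.99, 0.141, -0.005], [0.141, 0.99, 0.0], [0.005, -0.001, -1.0]]
force: [-0.1, 0.2, -0.4]
opening: 1.003
grasp_force: 0.0
```

```bash
python3 - <<'E'
from h import *
p=bot.capture("wrist");cv2.imwrite("pics/w4.png",p["image"])
b=fit(p,"big",.028,(.613,.11),span=.03)
plan((b[1],b[2],.0185))
E
```

```text
big score 0.92 xy 0.6142 0.1088 heading 0.0
pos [0.6113 0.1091 0.1228] yaw 81.9 tilt [-0.0054  0.     -1.    ] F [-0.1 -0.2  0.5] open 1.002 t 9.05 q6 -82.1
shift tool mm [ -3.5   0.2 104.3]
```

View pics/w4.png

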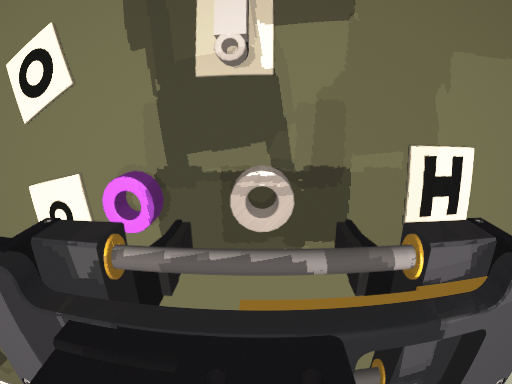

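The large collar is at (262,199), centred between the open fingers. The purple decoy at (132,202) is clear of them.

Call:
play_rows([
  [[-3,0,40,0,0,0],[0,0,35,0,0,0],[0,0,20,0,0,0],[0,0,9,0,0,0],[0,0,0,0,0,0]],
])

```text
time_s: 9.55
position: [0.6147, 0.1084, 0.0194]
tcp_rot: [[-0.99, 0.141, -0.004], [0.141, 0.99, 0.0], [0.004, -0.001, -1.0]]
force: [-0.4, 0.5, 0.3]
opening: 0.999
grasp_force: 0.0
```

Call:
play_rows([
  [[0,0,0,0,0,0],[0,0,0,0,0,0],[0,0,0,0,0,0],[0,0,0,0,0,0],[0,0,0,0,0,0]],
], fingers=-1)

```text
time_s: 10.05
position: [0.6174, 0.108, 0.0209]
tcp_rot: [[-0.99, 0.141, 0.001], [0.141, 0.99, -0.001], [-0.001, -0.001, -1.0]]
force: [-1.0, 0.6, 5.4]
opening: 0.633
grasp_force: 27.6
```

Call:
play_rows([
  [[0,0,0,0,0,0],[0,0,0,0,0,0],[0,0,-20,0,0,0],[0,0,-40,0,0,0],[0,0,-40,0,0,0]],
])

```text
time_s: 10.55
position: [0.6152, 0.1087, 0.1189]
tcp_rot: [[-0.99, 0.142, -0.005], [0.142, 0.99, 0.001], [0.006, -0.0, -1.0]]
force: [0.5, 0.4, -4.8]
opening: 0.632
grasp_force: 30.3
```

Call:
play_rows([
  [[12,-41,0,0,0,0],[12,-41,0,0,0,0],[12,-41,0,0,0,0],[12,-41,0,0,0,0],[12,-41,0,0,0,0]],
])

```text
time_s: 11.05
position: [0.5272, -0.0867, 0.1193]
tcp_rot: [[-0.99, 0.141, -0.002], [0.141, 0.99, 0.001], [0.002, 0.001, -1.0]]
force: [0.4, 0.1, -4.3]
opening: 0.628
grasp_force: 30.3
```

Call:
play_rows([
  [[12,-41,0,0,0,0],[0,0,0,0,0,0],[0,0,0,0,0,0]],
])

```text
time_s: 11.35
position: [0.5102, -0.1254, 0.1195]
tcp_rot: [[-0.989, 0.145, -0.001], [0.145, 0.989, 0.002], [0.002, 0.001, -1.0]]
force: [0.0, -0.1, -3.9]
opening: 0.632
grasp_force: 30.3
```

```bash
python3 - <<'E'
from h import *
p=bot.capture("wrist");cv2.imwrite("pics/w5.png",p["image"])
s=bot.read_state();c=np.array(s["position"]);R=np.array(s["tcp_rot"])
b=fit(p,"big",.006,(.44,-.115),dark=True,span=.03)
fit(p,"small",.006,(.61,-.127),dark=True,span=.03)
h=fit(p,"big",c[2]+.0095,c[:2],span=.02);print("held in tool",np.round(R.T@(np.array([h[1],h[2],c[2]])-c)*1000,1))
plan((b[1],b[2],.12))
E
```

```text
big score 0.98 xy 0.4428 -0.1183 heading 0.0
small score 0.45 xy 0.6217 -0.0623 heading 0.0
big score 0.45 xy 0.5064 -0.1238 heading 0.0
held in tool [4.3 0.1 0. ]
pos [ 0.5106 -0.1245  0.1196] yaw 81.8 tilt [-0.0012  0.0014 -1.    ] F [-0.6 -0.2 -3.6] open 0.632 t 11.4 q6 -107.8
shift tool mm [68.1 -3.5 -0.3]
```

View pics/w5.png

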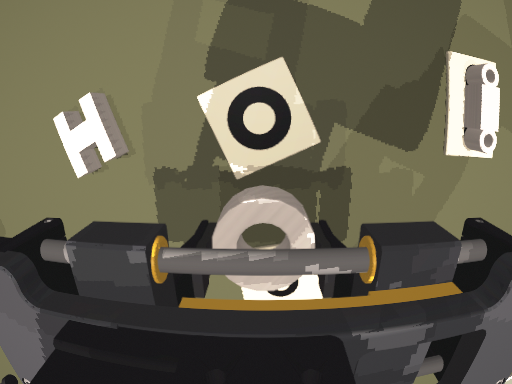

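The collar is held, with its front rim at (263,187). The big pad's ring is at (259,118).

```bash
python3 - <<'E'
from h import *
p=bot.capture("wrist");s=bot.read_state();R=np.array(s["tcp_rot"]);c=np.array(s["position"])
for uv in((263,187),):
  for z in(.007,.009): 
    w=at(p,uv,c[2]+z,True);print(R.T@(np.array([*w,c[2]+z])-c)*1000-[28,0,0])
pts=[]
plan((.4428,-.1183,.027))
E
```

```text
[ 7.91837991  0.88970478 -6.95776021]
[ 8.42262002  0.89063772 -8.95718161]
pos [ 0.5109 -0.1239  0.1197] yaw 81.89 tilt [-0.001   0.0012 -1.    ] F [-0.3 -0.2 -3.7] open 0.63 t 11.45 q6 -107.8
shift tool mm [68.1 -4.1 92.8]
```

```bash
python3 - <<'E'
from h import *
p=cv2.imread("pics/w5.png");g=p.max(2)
print(g[176:252,263].tolist())
s=bot.read_state();R=np.array(s["tcp_rot"]);c=np.array(s["position"]);P=bot.capture("wrist")
for z in(.007,-.021):
  for x in(28,14,-14): print(z,x,np.round(proj(P,c+R@np.array([x/1000,0,-z]),True),1))
E
```

```text
[67, 67, 68, 67, 67, 66, 66, 67, 67, 118, 144, 147, 147, 145, 143, 145, 144, 147, 150, 147, 148, 162, 202, 242, 240, 236, 234, 198, 195, 194, 193, 193, 194, 196, 196, 196, 197, 197, 197, 199, 198, 198, 196, 197, 197, 194, 185, 85, 75, 76, 75, 76, 76, 75, 76, 75, 76, 75, 75, 75, 76, 76, 75, 75, 75, 75, 81, 85, 80, 82, 119, 155, 187, 132, 86, 106]
0.007 28 [260.1 202. ]
0.007 14 [260.2 228.2]
0.007 -14 [260.4 275.2]
-0.021 28 [260.6 188. ]
-0.021 14 [260.6 210.6]
-0.021 -14 [260.8 252.4]
```

Call:
play_rows([
  [[33,-2.5,0,0,0,0],[33,-2.8,0,0,0,0],[0,0,40,0,0,0],[0,0,30,0,0,0],[0,0,15,0,0,0]],
])

```text
time_s: 12.0
position: [0.4448, -0.1193, 0.0336]
tcp_rot: [[-0.99, 0.139, -0.002], [0.139, 0.99, 0.001], [0.002, 0.001, -1.0]]
force: [0.2, 1.4, -4.0]
opening: 0.628
grasp_force: 30.3
```

Call:
play_rows([
  [[0,0,4,0,0,0],[0,0,3,0,0,0],[0,0,0,0,0,0],[0,0,0,0,0,0]],
])

```text
time_s: 12.4
position: [0.4457, -0.1209, 0.029]
tcp_rot: [[-0.99, 0.141, 0.002], [0.141, 0.99, -0.001], [-0.002, -0.001, -1.0]]
force: [0.5, 0.7, -3.7]
opening: 0.625
grasp_force: 30.3
```

```bash
python3 - <<'E'
from h import *
plan((.4449,-.1199,.0255))
E
```

```text
pos [ 0.4457 -0.1209  0.029 ] yaw 81.92 tilt [ 1.6e-03 -9.0e-04 -1.0e+00] F [ 0.5  0.7 -3.7] open 0.625 t 12.4 q6 -111.0
shift tool mm [0.9 0.9 3.5]
```

Call:
play_rows([
  [[0.8,0.8,2,0,0,0],[0,0,1.2,0,0,0],[0,0,0,0,0,0],[0,0,0,0,0,0]],
])

```text
time_s: 12.8
position: [0.4451, -0.1203, 0.0268]
tcp_rot: [[-0.99, 0.141, 0.003], [0.141, 0.99, -0.001], [-0.003, -0.001, -1.0]]
force: [-0.7, 1.5, 9.9]
opening: 0.63
grasp_force: 30.2
```

Call:
play_rows([
  [[0,0,0,0,0,0],[0,0,0,0,0,0],[0,0,-20,0,0,0],[0,0,-40,0,0,0],[0,0,-40,0,0,0]],
], fingers=1)

```text
time_s: 13.3
position: [0.4436, -0.1198, 0.1257]
tcp_rot: [[-0.99, 0.142, -0.002], [0.142, 0.99, 0.001], [0.002, 0.001, -1.0]]
force: [1.4, -0.3, -0.6]
opening: 0.969
grasp_force: 0.0
```

Call:
play_rows([
  [[-40,0,-10,0,0,0],[-30,0,-10,0,0,0],[0,0,0,0,0,0],[0,0,0,0,0,0]],
])

```text
time_s: 13.7
position: [0.5134, -0.1297, 0.1451]
tcp_rot: [[-0.99, 0.141, -0.0], [0.141, 0.99, 0.0], [0.0, 0.0, -1.0]]
force: [-0.3, -0.6, 0.5]
opening: 1.002
grasp_force: 0.0
```

```bash
python3 - <<'E'
from h import *
p=bot.capture("wrist")
cv2.imwrite("pics/r6.png",cv2.resize(rect(p,(.38,.50,-.18,-.06),.006,3000,True),(360,360)))
fit(p,"big",.034,(.443,-.118),span=.02)
fit(p,"yoke",.028,(.425,-.281),14,span=.04)
plan((.63,-.292,.13))
E
```

```text
big score 0.34 xy 0.4283 -0.1102 heading 0.0
yoke score 0.98 xy 0.4270 -0.2795 heading 15.0
pos [ 0.5121 -0.1292  0.1445] yaw 81.88 tilt [-0.0026  0.0012 -1.    ] F [-0.2 -0.6 -0.2] open 1.003 t 13.75 q6 -108.2
shift tool mm [-139.8 -144.5   14. ]
```

View pics/r6.png

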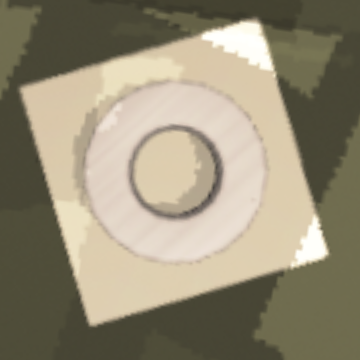

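The collar's centre at (175,172) coincides with the centre of the pad. The small collar is next.

Call:
play_rows([
  [[-28,-29,3,0,0,0],[-28,-29,3,0,0,0],[-28,-29,3,0,0,0],[-28,-29,3,0,0,0],[-28,-29,3,0,0,0]],
])

```text
time_s: 14.25
position: [0.6303, -0.2936, 0.1284]
tcp_rot: [[-0.99, 0.142, -0.004], [0.142, 0.99, 0.003], [0.004, 0.002, -1.0]]
force: [-0.2, 0.8, 0.1]
opening: 0.999
grasp_force: 0.0
```

Call:
play_rows([
  [[0,0,0,0,0,0],[0,0,0,0,0,0]],
])

```text
time_s: 14.45
position: [0.6297, -0.2929, 0.1281]
tcp_rot: [[-0.99, 0.143, -0.004], [0.143, 0.99, 0.003], [0.004, 0.002, -1.0]]
force: [-1.1, 0.1, -0.5]
opening: 0.999
grasp_force: 0.0
```

```bash
python3 - <<'E'
from h import *
p=bot.capture("wrist");cv2.imwrite("pics/w7.png",p["image"])
b=fit(p,"small",.028,(.63,-.292),span=.03)
plan((b[1],b[2],.0185))
E
```

```text
small score 0.91 xy 0.6312 -0.2863 heading 0.0
pos [ 0.6294 -0.2919  0.1284] yaw 81.84 tilt [-0.0043  0.0032 -1.    ] F [-0.4 -0.1 -0.9] open 0.998 t 14.5 q6 -115.9
shift tool mm [ -1.5   5.6 109.9]
```

View pics/w7.png

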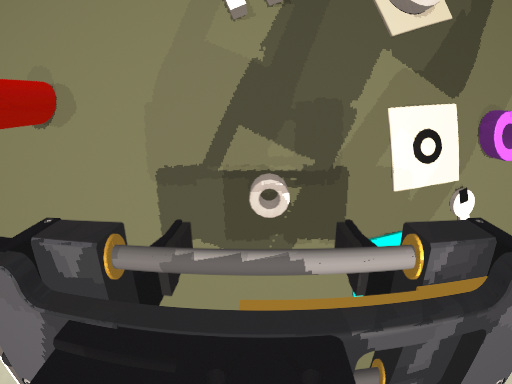

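The small collar is at (269,196) and the small pad at (424,147). The bottle at the left edge is far from the gripper.

Call:
play_rows([
  [[-1.5,5,40,0,0,0],[0,0,40,0,0,0],[0,0,20,0,0,0],[0,0,9,0,0,0],[0,0,0,0,0,0]],
])

```text
time_s: 15.0
position: [0.6322, -0.2867, 0.0198]
tcp_rot: [[-0.99, 0.141, -0.004], [0.141, 0.99, 0.002], [0.004, 0.002, -1.0]]
force: [-0.7, -0.2, 1.5]
opening: 1.001
grasp_force: 0.0
```

Call:
play_rows([
  [[0,0,0,0,0,0],[0,0,0,0,0,0],[0,0,0,0,0,0],[0,0,0,0,0,0],[0,0,0,0,0,0]],
], fingers=-1)

```text
time_s: 15.5
position: [0.6341, -0.2887, 0.0217]
tcp_rot: [[-0.99, 0.141, 0.001], [0.141, 0.99, -0.001], [-0.001, -0.0, -1.0]]
force: [-0.6, 0.2, -0.1]
opening: 0.631
grasp_force: 0.0
```

Call:
play_rows([
  [[0,0,0,0,0,0],[0,0,0,0,0,0],[0,0,0,0,0,0],[0,0,0,0,0,0]],
])

```text
time_s: 15.9
position: [0.6338, -0.2884, 0.021]
tcp_rot: [[-0.99, 0.141, -0.0], [0.141, 0.99, 0.0], [0.0, 0.0, -1.0]]
force: [0.4, 0.4, 0.7]
opening: 0.41
grasp_force: 30.0
```

Call:
play_rows([
  [[0,0,-20,0,0,0],[0,0,-40,0,0,0],[0,0,-40,0,0,0],[-7,39,0,0,0,0],[-7,39,0,0,0,0]],
])

```text
time_s: 16.4
position: [0.6597, -0.2143, 0.123]
tcp_rot: [[-0.99, 0.144, 0.004], [0.144, 0.99, -0.002], [-0.004, -0.001, -1.0]]
force: [1.0, 0.4, -1.3]
opening: 0.41
grasp_force: 30.0
```

Call:
play_rows([
  [[-7,39,0,0,0,0],[-7,39,0,0,0,0],[0,0,0,0,0,0],[0,0,0,0,0,0]],
])

```text
time_s: 16.8
position: [0.6835, -0.1368, 0.1205]
tcp_rot: [[-0.99, 0.139, -0.001], [0.139, 0.99, -0.0], [0.001, -0.0, -1.0]]
force: [-0.2, -0.2, -2.1]
opening: 0.408
grasp_force: 30.0
```

```bash
python3 - <<'E'
from h import *
p=bot.capture("wrist");cv2.imwrite("pics/w8.png",p["image"])
b=fit(p,"small",.006,(.61,-.127),dark=True,span=.03)
plan((b[1],b[2],.0255))
s=bot.read_state();R=np.array(s["tcp_rot"]);c=np.array(s["position"])
for z in(.0085,-.0195):
  for x in(18,9): print(z,x,np.round(proj(p,c+R@np.array([x/1000,0,-z]),True),1))
g=p["image"].max(2);print(g[180:250,262].tolist())
print({r:g[r,215:310].tolist() for r in(215,)})
E
```

```text
small score 0.97 xy 0.6072 -0.1198 heading 0.0
pos [ 0.6833 -0.1381  0.1206] yaw 81.92 tilt [-8.e-04 -5.e-04 -1.e+00] F [ 0.2  0.3 -1.4] open 0.41 t 16.85 q6 -102.5
shift tool mm [77.8  7.5 95.2]
0.0085 18 [257.6 222.1]
0.0085 9 [257.6 238.5]
-0.0195 18 [258.4 205.2]
-0.0195 9 [258.4 219.5]
[63, 71, 71, 71, 71, 71, 70, 70, 70, 70, 71, 70, 71, 71, 71, 71, 70, 71, 70, 71, 70, 70, 62, 132, 135, 134, 137, 138, 138, 138, 140, 139, 141, 140, 142, 141, 141, 149, 164, 210, 204, 198, 195, 195, 195, 195, 195, 195, 195, 194, 193, 191, 174, 183, 192, 192, 192, 192, 191, 192, 192, 192, 192, 168, 129, 132, 133, 135, 125, 88]
{215: [220, 222, 225, 222, 222, 193, 190, 190, 191, 190, 190, 191, 190, 190, 190, 191, 192, 192, 192, 192, 192, 192, 192, 185, 146, 132, 134, 134, 136, 137, 137, 136, 136, 137, 136, 136, 137, 137, 138, 139, 140, 140, 140, 141, 141, 142, 142, 141, 141, 141, 141, 141, 141, 141, 139, 140, 139, 138, 138, 138, 138, 138, 136, 134, 134, 134, 136, 136, 134, 131, 131, 132, 120, 91, 70, 71, 70, 71, 71, 71, 71, 70, 70, 71, 70, 71, 70, 71, 70, 71, 70, 71, 70, 103, 111]}
```

View pics/w8.png

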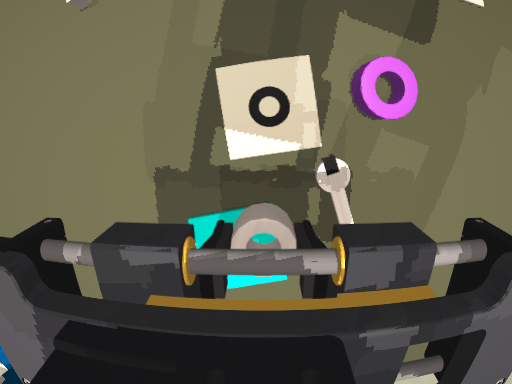

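The small collar is held with its front rim at about (263,204). The small pad's ring is at (269,106). The spanner's end at (333,175) and the purple ring at (385,88) are clear of the collar.

```bash
python3 - <<'E'
from h import *
A=[]
for i in range(3):
  p=bot.capture("wrist");s=bot.read_state();R=np.array(s["tcp_rot"]);c=np.array(s["position"])
  b=fit(p,"small",.006,(.607,-.12),dark=True,span=.015)
  pad=np.array(b[1:3])
  for uv,z in(((263.5,218.3),.008),((263.5,203),-.020)):
    w=at(p,uv,c[2]+z,True)
    h=w-R[:2,0]*.018
    print("held-tcp(tool)",np.round(R[:2,:2].T@(h-c[:2])*1000,1),"shift",np.round(R[:2,:2].T@(pad-h)*1000,1))
plan((b[1],b[2],.0265))
E
```

```text
small score 0.97 xy 0.6067 -0.1197 heading 0.0
held-tcp(tool) [1.8 2.5] shift [76.6  5.6]
held-tcp(tool) [1.2 2.5] shift [77.2  5.6]
small score 0.97 xy 0.6067 -0.1197 heading 0.0
held-tcp(tool) [1.8 2.2] shift [76.6  6.3]
held-tcp(tool) [1.2 2.2] shift [77.3  6.3]
small score 0.97 xy 0.6067 -0.1197 heading 0.0
held-tcp(tool) [1.9 1.9] shift [76.7  6.8]
held-tcp(tool) [1.2 1.9] shift [77.3  6.7]
pos [ 0.6832 -0.1396  0.1208] yaw 81.77 tilt [-4.e-04 -2.e-04 -1.e+00] F [-0.2 -0.  -0.9] open 0.411 t 17.0 q6 -102.5
shift tool mm [78.5  8.7 94.4]
```

Call:
play_rows([
  [[38,3,0,0,0,0],[39,3.2,0,0,0,0],[0,0,40,0,0,0],[0,0,30,0,0,0],[0,0,15,0,0,0]],
])

```text
time_s: 17.5
position: [0.6065, -0.1218, 0.034]
tcp_rot: [[-0.99, 0.143, -0.003], [0.143, 0.99, 0.001], [0.003, 0.001, -1.0]]
force: [-0.1, 0.0, -1.1]
opening: 0.409
grasp_force: 30.0
```

Call:
play_rows([
  [[0,0,4,0,0,0],[0,0,3,0,0,0],[0,0,1,0,0,0],[0,0,0,0,0,0]],
])

```text
time_s: 17.9
position: [0.6092, -0.1214, 0.0291]
tcp_rot: [[-0.99, 0.141, 0.002], [0.141, 0.99, -0.001], [-0.002, -0.001, -1.0]]
force: [0.5, 0.4, -0.4]
opening: 0.412
grasp_force: 30.0
```

```bash
python3 - <<'E'
from h import *
plan((.6067,-.1197,.0265))
E
```

```text
pos [ 0.6092 -0.1214  0.0291] yaw 81.88 tilt [ 2.e-03 -8.e-04 -1.e+00] F [ 0.5  0.4 -0.4] open 0.412 t 17.9 q6 -103.4
shift tool mm [2.7 1.3 2.6]
```

Call:
play_rows([
  [[1,0,1.2,0,0,0],[0,0,1,0,0,0],[0,0,0,0,0,0],[0,0,0,0,0,0]],
])

```text
time_s: 18.3
position: [0.6077, -0.1209, 0.027]
tcp_rot: [[-0.99, 0.141, 0.001], [0.141, 0.99, -0.001], [-0.001, -0.0, -1.0]]
force: [-1.2, 0.4, 6.6]
opening: 0.413
grasp_force: 30.0
```

Call:
play_rows([
  [[0,0,0,0,0,0],[0,0,0,0,0,0],[0,0,0,0,0,0],[0,0,-20,0,0,0],[0,0,-40,0,0,0]],
], fingers=1)

```text
time_s: 18.8
position: [0.6047, -0.1199, 0.083]
tcp_rot: [[-0.99, 0.142, -0.008], [0.142, 0.99, 0.003], [0.008, 0.002, -1.0]]
force: [0.6, -0.7, 0.9]
opening: 0.783
grasp_force: 0.0
```

Call:
play_rows([
  [[0,0,-40,0,0,0],[-40,0,-10,0,0,0],[-30,0,-10,0,0,0],[0,0,0,0,0,0],[0,0,0,0,0,0]],
])

```text
time_s: 19.3
position: [0.6763, -0.1305, 0.1453]
tcp_rot: [[-0.99, 0.141, -0.001], [0.141, 0.99, 0.0], [0.001, 0.0, -1.0]]
force: [-0.2, 0.7, -0.1]
opening: 0.995
grasp_force: 0.0
```

```bash
python3 - <<'E'
from h import *
p=bot.capture("wrist")
cv2.imwrite("pics/r9.png",cv2.resize(rect(p,(.547,.667,-.18,-.06),.006,3000,True),(360,360)))
plan((.427,-.2795,.13),105)
E
```

```text
pos [ 0.6752 -0.1302  0.1447] yaw 81.88 tilt [-0.003  0.001 -1.   ] F [ 0.8  0.  -0.2] open 1.001 t 19.35 q6 -102.1
shift tool mm [ 224.6 -182.8   15.3]
turn about tool z rad -0.4035
```

View pics/r9.png

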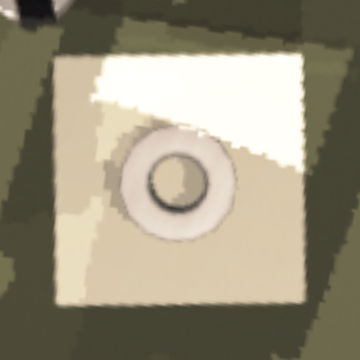

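The small collar's centre at (178,182) matches the pad's centre at (179,180). The yoke is last.

Call:
play_rows([
  [[32,-26,2,0,0,0],[32,-26,2,0,0,0],[32,-26,2,0,0,0],[32,-26,2,0,0,0],[32,-26,2,0,0,0]],
])

```text
time_s: 19.85
position: [0.4966, -0.2361, 0.135]
tcp_rot: [[-0.99, 0.141, -0.003], [0.141, 0.99, 0.002], [0.003, 0.001, -1.0]]
force: [-0.5, -0.2, 0.3]
opening: 1.002
grasp_force: 0.0
```

Call:
play_rows([
  [[32,-26,2,0,0,0],[32,-26,2,0,0,0],[0,0,0,0,0,-0.1345],[0,0,0,0,0,-0.1345],[0,0,0,0,0,-0.1345]],
])

```text
time_s: 20.35
position: [0.427, -0.2782, 0.1312]
tcp_rot: [[-0.965, -0.263, -0.002], [-0.263, 0.965, 0.002], [0.002, 0.003, -1.0]]
force: [-0.2, 0.3, -0.1]
opening: 1.0
grasp_force: 0.0
```

Call:
play_rows([
  [[0,0,0,0,0,0],[0,0,0,0,0,0]],
])

```text
time_s: 20.55
position: [0.4281, -0.2783, 0.1314]
tcp_rot: [[-0.967, -0.256, -0.001], [-0.256, 0.967, 0.002], [0.001, 0.002, -1.0]]
force: [-0.0, 1.1, -0.5]
opening: 0.998
grasp_force: 0.0
```

```bash
python3 - <<'E'
from h import *
p=bot.capture("wrist");cv2.imwrite("pics/w10.png",p["image"])
b=fit(p,"yoke",.028,(.427,-.28),15,span=.03)
plan((b[1],b[2],.0185),b[3]+90)
E
```

```text
yoke score 0.96 xy 0.4265 -0.2795 heading 15.0
pos [ 0.4284 -0.2785  0.1315] yaw 104.86 tilt [-0.0011  0.0011 -1.    ] F [-0.1 -0.4  0.3] open 1.0 t 20.6 q6 -150.4
shift tool mm [  2.   -0.6 113. ]
turn about tool z rad -0.0024
```

View pics/w10.png

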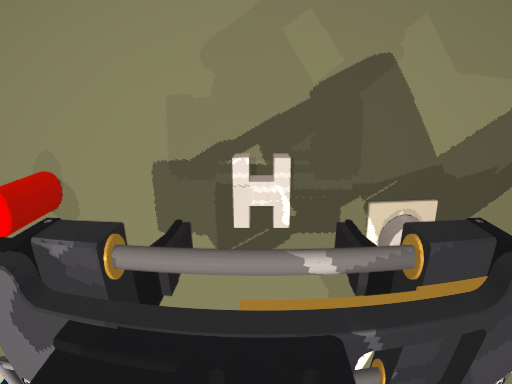

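The yoke is at (262,191) and lined up with the fingers.

Call:
play_rows([
  [[2,-0.5,40,0,0,0],[0,0,40,0,0,0],[0,0,22,0,0,0],[0,0,10,0,0,0],[0,0,0,0,0,0]],
])

```text
time_s: 21.1
position: [0.4267, -0.2795, 0.0187]
tcp_rot: [[-0.966, -0.258, -0.002], [-0.258, 0.966, 0.002], [0.001, 0.003, -1.0]]
force: [0.7, 1.1, -0.5]
opening: 1.002
grasp_force: 0.0
```

Call:
play_rows([
  [[0,0,0,0,0,0],[0,0,0,0,0,0],[0,0,0,0,0,0],[0,0,0,0,0,0],[0,0,0,0,0,0]],
], fingers=-1)

```text
time_s: 21.6
position: [0.4276, -0.2805, 0.0204]
tcp_rot: [[-0.966, -0.259, 0.001], [-0.259, 0.966, -0.001], [-0.001, -0.001, -1.0]]
force: [-0.1, 0.0, 0.6]
opening: 0.631
grasp_force: 0.0
```

Call:
play_rows([
  [[0,0,0,0,0,0],[0,0,0,0,0,0],[0,0,-20,0,0,0],[0,0,-40,0,0,0],[0,0,-40,0,0,0]],
])

```text
time_s: 22.1
position: [0.426, -0.279, 0.1193]
tcp_rot: [[-0.966, -0.259, -0.004], [-0.259, 0.966, 0.004], [0.003, 0.004, -1.0]]
force: [0.7, -1.6, -5.4]
opening: 0.572
grasp_force: 30.0
```

Call:
play_rows([
  [[-29,34,0,0,0,0],[-29,34,0,0,0,0],[-29,34,0,0,0,0],[-29,34,0,0,0,0],[-29,34,0,0,0,0]],
])

```text
time_s: 22.6
position: [0.5228, -0.0765, 0.1188]
tcp_rot: [[-0.966, -0.258, -0.003], [-0.258, 0.966, 0.001], [0.002, 0.002, -1.0]]
force: [0.5, 0.0, -4.5]
opening: 0.57
grasp_force: 30.0
```

Call:
play_rows([
  [[-29,34,0,0,0,0],[-29,34,0,0,0,0],[-29,34,0,0,0,0],[-29,34,0,0,0,0],[-29,34,0,0,0,0]],
])

```text
time_s: 23.1
position: [0.6185, 0.125, 0.1182]
tcp_rot: [[-0.966, -0.259, -0.004], [-0.259, 0.966, -0.0], [0.004, 0.001, -1.0]]
force: [0.6, -1.8, -4.6]
opening: 0.567
grasp_force: 30.0
```

Call:
play_rows([
  [[-29,34,0,0,0,0],[-29,34,0,0,0,0],[-29,34,0,0,0,0],[-29,34,0,0,0,0],[0,0,0,0,0,0.1245]],
])

```text
time_s: 23.6
position: [0.697, 0.2912, 0.1176]
tcp_rot: [[-0.99, -0.139, 0.001], [-0.139, 0.99, 0.004], [-0.002, 0.003, -1.0]]
force: [-1.0, -0.2, -5.5]
opening: 0.569
grasp_force: 30.0
```

Call:
play_rows([
  [[0,0,0,0,0,0.1245],[0,0,0,0,0,0.1245],[0,0,0,0,0,0],[0,0,0,0,0,0],[0,0,0,0,0,0]],
])

```text
time_s: 24.1
position: [0.6958, 0.2843, 0.1189]
tcp_rot: [[-0.994, 0.11, -0.002], [0.11, 0.994, -0.0], [0.002, -0.001, -1.0]]
force: [-0.1, -0.2, -5.3]
opening: 0.57
grasp_force: 30.0
```

```bash
python3 - <<'E'
from h import *
p=bot.capture("wrist");cv2.imwrite("pics/w11.png",p["image"])
b=fit(p,"yoke",.006,(.629,.294),-6,dark=True,span=.03)
plan((b[1],b[2],.0265),b[3]+90)
s=bot.read_state();R=np.array(s["tcp_rot"]);c=np.array(s["position"])
for z in(.0075,-.0205): print(z,"front legs x=32,y=+-18",[np.round(proj(p,c+R@np.array([.032,y,-z]),True),1) for y in(.018,-.018)])
g=p["image"].max(2)
for u in(238,240,242,244,284,286,288,290): print(u,g[170:215,u].tolist())
E
```

```text
yoke score 0.97 xy 0.6315 0.2960 heading -6.0
pos [0.696  0.2843 0.1193] yaw 83.66 tilt [-1.1e-03 -3.0e-04 -1.0e+00] F [ 0.2  0.2 -4.5] open 0.572 t 24.15 q6 -69.9
shift tool mm [65.3  4.5 92.8]
turn about tool z rad -0.006
0.0075 front legs x=32,y=+-18 [array([296.9, 195.1]), array([223.7, 195.1])]
-0.0205 front legs x=32,y=+-18 [array([291.6, 182.1]), array([229.9, 182.1])]
238 [64, 65, 64, 65, 65, 65, 65, 64, 63, 64, 84, 149, 150, 153, 151, 151, 149, 149, 152, 150, 151, 153, 150, 232, 254, 255, 254, 254, 254, 254, 254, 191, 190, 190, 190, 190, 190, 190, 190, 190, 190, 190, 190, 190, 191]
240 [65, 65, 65, 65, 64, 65, 64, 63, 64, 65, 83, 149, 150, 154, 151, 150, 150, 148, 152, 150, 152, 153, 147, 226, 254, 254, 254, 254, 254, 254, 254, 188, 185, 190, 190, 190, 190, 190, 190, 191, 189, 190, 190, 190, 190]
242 [68, 65, 64, 64, 64, 64, 64, 65, 65, 64, 84, 149, 150, 153, 151, 150, 149, 144, 146, 139, 140, 131, 126, 126, 126, 126, 124, 124, 124, 117, 117, 118, 118, 118, 118, 118, 118, 117, 118, 117, 118, 118, 118, 117, 118]
244 [77, 65, 64, 65, 65, 65, 65, 65, 64, 65, 85, 134, 130, 122, 
[... 330 characters left out ...]
18, 117, 117, 118, 118, 118, 117, 118, 117]
286 [65, 64, 64, 65, 64, 64, 64, 63, 65, 65, 65, 137, 137, 140, 139, 139, 138, 135, 139, 137, 139, 140, 131, 136, 167, 168, 168, 168, 168, 168, 168, 168, 168, 180, 180, 179, 179, 179, 180, 180, 180, 180, 180, 190, 190]
288 [77, 78, 77, 66, 65, 64, 66, 66, 64, 65, 65, 136, 137, 140, 138, 139, 139, 136, 138, 137, 138, 141, 137, 150, 189, 191, 190, 190, 191, 191, 190, 190, 190, 191, 191, 190, 190, 191, 190, 190, 190, 190, 190, 191, 190]
290 [78, 77, 77, 66, 64, 65, 65, 65, 64, 64, 64, 135, 137, 140, 139, 138, 139, 136, 138, 137, 138, 140, 137, 149, 189, 190, 190, 190, 190, 190, 190, 190, 190, 190, 190, 190, 190, 190, 190, 190, 190, 190, 190, 190, 191]
```

View pics/w11.png

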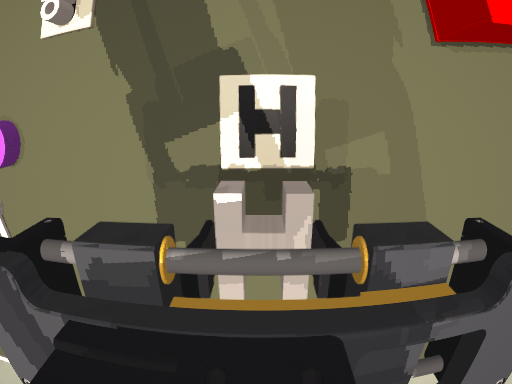

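The yoke is held square, with its leg fronts at row 181. Its pad's H is at (267,121), parallel to it.

Call:
play_rows([
  [[32,1.5,0,0,0,-0.006],[32.4,1.5,0,0,0,0],[0,0,40,0,0,0],[0,0,30,0,0,0],[0,0,15,0,0,0]],
])

```text
time_s: 24.65
position: [0.6306, 0.294, 0.0323]
tcp_rot: [[-0.994, 0.105, -0.004], [0.105, 0.995, -0.001], [0.004, -0.002, -1.0]]
force: [-0.8, -0.4, -5.4]
opening: 0.572
grasp_force: 30.0
```

Call:
play_rows([
  [[0,0,4,0,0,0],[0,0,2,0,0,0],[0,0,1,0,0,0],[0,0,0,0,0,0]],
])

```text
time_s: 25.05
position: [0.6339, 0.2948, 0.0293]
tcp_rot: [[-0.994, 0.106, 0.003], [0.106, 0.994, 0.001], [-0.003, 0.001, -1.0]]
force: [0.9, 0.4, -4.6]
opening: 0.572
grasp_force: 30.0
```

```bash
python3 - <<'E'
from h import *
plan((.6325,.2946,.0255),84)
E
```

```text
pos [0.6339 0.2948 0.0293] yaw 83.94 tilt [ 2.8e-03  8.0e-04 -1.0e+00] F [ 0.9  0.4 -4.6] open 0.572 t 25.05 q6 -68.1
shift tool mm [ 1.4 -0.3  3.8]
turn about tool z rad -0.0011
```

Call:
play_rows([
  [[1,0,2,0,0,0],[0,0,1,0,0,0],[0,0,0,0,0,0],[0,0,0,0,0,0]],
])

```text
time_s: 25.45
position: [0.6322, 0.2949, 0.0263]
tcp_rot: [[-0.994, 0.106, 0.001], [0.106, 0.994, 0.0], [-0.001, 0.001, -1.0]]
force: [-0.8, -0.8, 4.6]
opening: 0.573
grasp_force: 30.0
```

Call:
play_rows([
  [[0,0,0,0,0,0],[0,0,0,0,0,0],[0,0,0,0,0,0],[0,0,-20,0,0,0],[0,0,-40,0,0,0]],
], fingers=1)

```text
time_s: 25.95
position: [0.6289, 0.2938, 0.0814]
tcp_rot: [[-0.994, 0.106, -0.008], [0.106, 0.994, -0.002], [0.008, -0.003, -1.0]]
force: [0.0, 0.1, 0.3]
opening: 0.937
grasp_force: 0.0
```

Call:
play_rows([
  [[0,0,-40,0,0,0],[-40,0,-10,0,0,0],[-30,0,-10,0,0,0],[0,0,0,0,0,0],[0,0,0,0,0,0]],
])

```text
time_s: 26.45
position: [0.7013, 0.2869, 0.1445]
tcp_rot: [[-0.994, 0.106, -0.001], [0.106, 0.994, 0.0], [0.001, 0.0, -1.0]]
force: [0.1, 0.3, -0.8]
opening: 0.997
grasp_force: 0.0
```

```bash
python3 - <<'E'
from h import *
p=bot.capture("wrist")
im=rect(p,(.55,.71,.215,.375),.006,2000,True)
# pad outline and residual dark silhouette pixels
g=im.max(2); m=(g>135).astype(np.uint8)
n,l,st,ce=cv2.connectedComponentsWithStats(m);k=1+st[1:,4].argmax()
c,_=cv2.findContours((l==k).astype(np.uint8),cv2.RETR_EXTERNAL,cv2.CHAIN_APPROX_NONE)
r=cv2.minAreaRect(c[0]);print("pad centre",.71-r[0][1]/2000,.375-r[0][0]/2000,np.array(r[1])/2,r[2])
hull=np.zeros_like(g);cv2.fillPoly(hull,[cv2.boxPoints(r).astype(int)],255)
hull=cv2.erode(hull,np.ones((15,15)))
print("dark px (0.25mm2 each) <60 on pad",((g<60)&(hull>0)).sum())
for hh in(.034,): fit(p,"yoke",hh,(.632,.295),-6,span=.02)
plan((.6,.1,.2))
E
```

```text
pad centre 0.6319315032958984 0.29609931182861327 [85.13491058 85.05638885] 6.009005546569824
dark px (0.25mm2 each) <60 on pad 0
yoke score 0.44 xy 0.6315 0.3045 heading -22.0
pos [0.7    0.2871 0.1438] yaw 83.93 tilt [-2.8e-03 -4.0e-04 -1.0e+00] F [ 0.3 -0.6  0.4] open 1.0 t 26.5 q6 -70.1
shift tool mm [  79.8 -196.6  -55.9]
```

```bash
python3 - <<'E'
from h import *
p=bot.capture("wrist")
q=dict(p);im=p["image"].astype(int);sat=im.max(2)-im.min(2)
q["image"]=np.repeat(np.clip(6*sat,0,255).astype(np.uint8)[...,None],3,2)
fit(q,"yoke",.034,(.632,.295),-6,dark=True,span=.012,yr=12)
fit(q,"link",.034,(.4495,.1068),-8,dark=True,span=.012,yr=12)
t=bot.capture("top")
for n in("link_mid","yoke_mid","big_collar_mid","small_collar_mid","spanner_mid","bottle_mid"):
    for r in bot.pinpoint(t,n)[:2]: print(n,round(r["confidence"],2),np.round(at(t,r["centre"],.02),3))
E
```

```text
yoke score 0.45 xy 0.6290 0.3030 heading -18.0
link score 0.34 xy 0.4497 0.1031 heading 0.0
link_mid 0.48 [0.439 0.097]
yoke_mid 0.61 [0.638 0.294]
big_collar_mid 0.72 [ 0.597 -0.014]
big_collar_mid 0.7 [ 0.429 -0.122]
small_collar_mid 0.37 [ 0.595 -0.123]
spanner_mid 0.81 [ 0.772 -0.057]
bottle_mid 0.65 [ 0.496 -0.533]
```

```bash
python3 - <<'E'
from h import *
p=bot.capture("wrist")
for r in bot.silhouettes(p,"yoke_mid")[:2]:
    q=dict(p);q["image"]=np.repeat((r["pixels"]*255).astype(np.uint8)[...,None],3,2)
    print(r["confidence"],r["centre"]); fit(q,"yoke",.034,(.632,.295),-6,span=.02,yr=12)
E
```

```text
0.86 [263.8, 113.6]
yoke score 0.96 xy 0.6310 0.2960 heading -6.0
```

The check gives the yoke at (.631, .296) with heading -6°. Its pad was measured at (.6315, .296), also at -6°.

```bash
python3 -c "
from rig import bot
print(bot.hand_in())"
```

```text
the job is handed in; nothing more can be done
None
```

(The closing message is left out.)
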